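Zero a bench burr mill by feel and set its gap

ROBOT

A 6-joint arm with a two-finger parallel gripper is mounted at the origin on a cart in front of the work surface, level with it; the furniture and walls round the work are solid. World frame = base frame: x ahead of the robot, y to its left, z up, the work surface at z = 0. Lengths are in m, angles in degrees, forces in N, time in s.
With the tool pointing down it reaches from about 0.25 to 0.725 m from the base axis. Payload 4 kg.
Tool frame: the origin (TCP) lies on the centre line of the jaws, within the pads' length; the fingertips stand tips_ahead ahead of it and the grasp point (between the pads) lies 11 mm behind it (tips_ahead is the distance from the TCP to the fingertips, in m); z points along the fingers, x is the direction in which the jaws open and shut, and the axes are right-handed (so a half turn about z gives the same grasp; the last joint's range is limited). The gripper opens to 85 mm and grips with 20 to 120 N. Pads are 22 mm wide; open, the fingers measure 114 mm over their backs; the gripper's body (76 mm by 85 mm) begins 54 mm behind the grasp point. The pads swing forward as they close: fully open they stand 13 mm farther back than shut.
Start: joints at [67.609, 13.785, 0.286, 76.501, 0, 90], TCP at [0.19, 0.462, 0.211] pointing down, gripper open.
Joint ranges: [-155.79, 155.79], [-60.16, 107.12], [-62.33, 73.08], [-114, 123.19], [-81.49, 82.49], [-180, 180]. Speed limits (degrees/s): [159.86, 159.86, 180, 180, 180, 180].

INTERFACE

Orientations are given as a 3x3 rotation matrix whose columns are the frame's x, y, z axes.
In Python, from bench import * gives the robot as it stands.
- The arm moves only by the tool drive_tool, never from a script. Its argument "steps" is a list of rows, each a list of 2 entries, a list of its own where there are three numbers: the shift along the tool's x, y, z in cm, then the turn about the tool's z in rad. In form: [[[x, y, z], turn], ...]. A call has 1 to 12 rows; each row is the pose to reach, as a shift and turn from the pose measured when the call began, along the tool's axes at that moment; what a row does not reach only later rows make up. A row lasts 1/8 s, in which the tool goes at most 62.5 mm and 10.7 degrees, less where a joint would pass 70% of its speed; a pose out of reach is approached as far as the arm can. A call with a gripper value outside its range is refused whole. "jaw" is the opening, from 0 (shut) to 1 (fully open), set as the call begins (left out, the last holds). The fingers move at their own pace and stop on an object; "force" is the grip in N (left out, the last holds). Time passes only in rows, so rows that repeat a pose let the fingers close. It gives the time, the measured TCP pose, the force and the opening at its end, in the units of the state.
- get_state(): the state, without advancing time (a new reading comes with each control period).
- camera(name): name is "scene" or "top"; returns a dict with "img" (420x560x3 uint8, red, green, blue), "fovy" (degrees; the focal length in pixels is half the picture's height over the tangent of half this angle, whatever the lens; pixels are square), "cx", "cy" (the principal point, pixels), "rvec" (rotation vector, rad) and "tvec" (3), from world to camera coordinates, as OpenCV has them. Camera axes: x right, y down, z forward; pixel columns grow to the right and rows downward; lengths in m; the calibration is good to about 2 mm. A picture is of the moment at which its call begins. There is no depth.
- job_done(): hands the job in, once; it reports no verdict.
The state is a dict: "time": time; "joints": joint angles; "dq": joint speeds; "joint_torque": joint torques, N m; "eef_pos": TCP position; "ee_rot": TCP orientation; "ft_force": force on the tool from outside, world axes, zero at the start; "torque": the same for the moment, N m; "width": finger opening in m.
Only numpy, scipy, OpenCV 4.12 (cv2) and the standard library are available. Lean on these libraries where they do the work, as an engineer would, in place of code of your own. Each camera call takes 0.05 s, during which the arm holds its last target. There are 200 camera calls.

TASK

Set the grind of the bench mill from zero: turn the black knurled ring clockwise (seen from above) until you feel the burrs touch, and stop there without forcing them together. Then back the ring off three clicks and let go of it, so that it rests in its notch. Last, swing the red-knobbed clamp lever all the way over to its stop to lock the setting; leave the beaker under the spout, the hopper, the timer and the red marker where they are.

Things in the scene. Friction and masses are not known exactly. Their poses are not given: they have to be found in the camera images.
- mill: Bench mill, fixed: grey base plate 225 x 135 mm, white column, round aluminium deck of 120 mm diameter with its top at z = 158 mm. Origin: on the ring's vertical axis, at bench level; z up; -x is the mill's front (spout, beaker, clamp lever), +y is on the left of one who faces the front.
- ring_grip (a point): Point on the axis of the adjusting ring, z = 188 mm. Ring: black knurled cylinder, 58 mm diameter, from z = 169 to 197 mm, throat open on top; any yaw of grasp. z up, x points away from the white mark on the ring. It turns on the vertical axis only, about 45 to 130 deg from touching at the start; clockwise from above closes. Keep fingertips above z = 168 mm (lever below).
- burr_gap (a joint): Gap of the burrs, m: 0 at touch, 0.5 mm a turn. 15 clicks a turn: one = 24 deg = 0.033 mm, three = 0.100 mm; one notch lies at touch itself. Its reading is too noisy (0.5 mm): find touch by torque. Each click resists with 0.1 to 0.15 N m, then pulls on; past touch torque climbs about 0.06 N m a degree; over 0.7 N m harms the burrs. Let go, the ring settles into the nearest notch.
- clamp_lever (a joint): Clamp lever on the deck's front right corner, turning on a vertical pin, rad: 0 fully open, 0.60 against its stop (locked); grows clockwise from above, so the knob moves to the mill's +y side. Stays where it is left. From about 0.42 its cam squeezes a brass shoe against the ring's collar; the push at the knob rises from 2 to about 3 N, then it meets the stop.
- clamp_knob (a point): On the axis of the lever's upright red knob, z = 180 mm; the knob is 17 mm thick at most, from z = 164 to 192 mm, 58 mm from the lever's pin. z up.
- clamp_pivot (a point): Centre of the clamp lever's pin, 42 mm in front (-x) and 30 mm right (-y) of the ring's axis in the mill's frame; z = 161 mm.
- cup: Empty glass beaker, 69 mm diameter, 84 mm high, standing on the mill's base plate under the spout. Origin under its centre. Leave it alone.
- hopper: Clear funnel hopper taken off the mill and stood on its black lid, 115 mm diameter, 122 mm high. Origin under its centre. Leave it alone.
- timer: White bench timer lying flat, 52 x 66 x 20 mm. Origin under its centre. Leave it alone.
- marker_red: Red and white marker pen lying on the bench, 121 mm long. Origin under its centre. Leave it alone.

How it is judged:
By the outcome, as a careful person would: the job done as asked, in the order asked, and still so for the second after the job is handed in, with the robot touching nothing.
It also fails if it takes over 64 s, if anything falls off the work surface, if the arm or the gripper's body presses on something with over 40 N, if the wrist force passes 120 N, or if a joint passes its speed limit or range.

## Working session

There is one attempt and no reset: what is moved stays moved. The work goes in short steps, Python scripts to look and compute and a tool call to move; the robot and the scene stay as the last step left them, time stands still between calls to the robot, and variables do not carry over. Pictures are saved under pics/ and viewed, about 8 in all and at most 12, crops included, and the job is handed in when it is done.

Besides the shell and the picture viewer there is one more tool, called in YAML: its name, and indented under it one key for each argument. drive_tool: Moves the arm, as the interface text tells. Its arguments: {"type":"object","properties":{"steps":{"type":"array"},"jaw":{"type":"number"},"force":{"type":"number"}},"required":["steps"]}

```bash
mkdir -p pics; ls; cat > h.py <<'E'
from bench import *
import numpy as np, cv2
def snap(name,fn):
    c=camera(name); cv2.imwrite('pics/'+fn,cv2.cvtColor(c['img'],cv2.COLOR_RGB2BGR)); 
    np.savez('pics/'+fn+'.npz',**{k:c[k] for k in('fovy','cx','cy','rvec','tvec','img')}); return c
def load(fn): return dict(np.load('pics/'+fn+'.npz'))
def ray(c,u,v,z):
    f=210/np.tan(np.radians(float(c['fovy']))/2); R=cv2.Rodrigues(np.array(c['rvec'],float))[0]; t=np.array(c['tvec'],float).ravel()
    o=-R.T@t; d=R.T@np.array([(u-c['cx'])/f,(v-c['cy'])/f,1]); return o+d*(z-o[2])/d[2]
def proj(c,P):
    f=210/np.tan(np.radians(float(c['fovy']))/2); R=cv2.Rodrigues(np.array(c['rvec'],float))[0]; t=np.array(c['tvec'],float).ravel()
    q=R@np.array(P,float)+t; return q[0]/q[2]*f+c['cx'],q[1]/q[2]*f+c['cy']
E
python3 - <<'E'
from h import *
for n in('scene','top'):
    c=snap(n,n+'0.png'); print(n,c['fovy'],c['cx'],c['cy'],c['rvec'],c['tvec'])
print(get_state())
E
```

```text
pics
scene 47.53484966291342 283.4429980190675 207.324964465721 [ 2.40784437 -0.70535763  0.2225113 ] [-0.44140046  0.29954511  1.1518638 ]
top 49.53317129189058 280.0661444984876 202.7915056240906 [ 2.14124605 -2.1743608   0.15923958] [-0.0256504   0.54806476  1.44937174]
{'time': 0.1, 'joints': array([6.76067892e+01, 1.38265716e+01, 2.21651392e-01, 7.65011860e+01,
       1.98069701e-03, 9.00015730e+01]), 'dq': array([-0.04406272, -0.10619043,  0.18042604, -0.0587504 ,  0.05234414,
        0.05771765]), 'joint_torque': array([ 4.31797753e-04, -3.73138797e+01,  2.53009468e+01,  1.08180955e-02,
        3.37463860e-05,  9.40315431e-06]), 'eef_pos': array([0.19024245, 0.46174744, 0.21021488]), 'ee_rot': array([[ 3.80985551e-01,  9.24580697e-01, -7.37464987e-04],
       [ 9.24579137e-01, -3.80986263e-01, -1.69908270e-03],
       [-1.85190310e-03, -3.45187815e-05, -9.99998285e-01]]), 'ft_force': array([-0.62293435, -0.88211798, -0.47608024]), 'torque': array([-0.04090539,  0.02519442, -0.00661242]), 'width': 0.08493318755744042}
```

View pics/scene0.png

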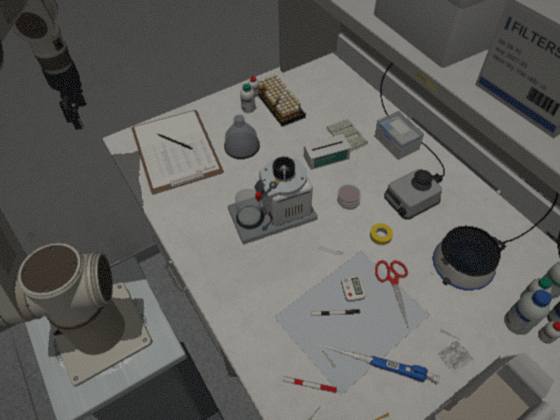

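View pics/top0.png

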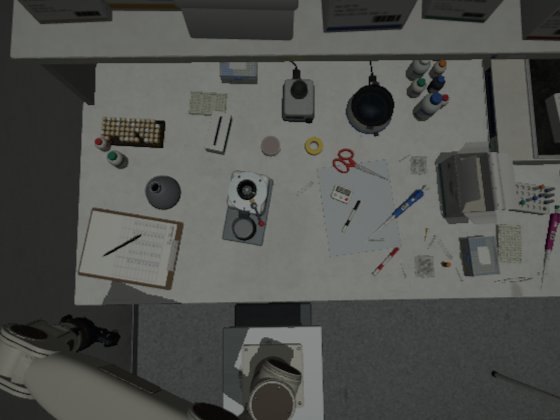

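Scene: the mill stands at about (285,190), with its front towards the robot. Top: the ring is at about (248,189), the red knob at (261,223) and the beaker at (243,228). Next I'll enlarge both views.

```bash
python3 - <<'E'
from h import *
a=cv2.imread('pics/top0.png')[160:250,205:285]; b=cv2.imread('pics/scene0.png')[145:245,220:330]
a=cv2.resize(a,(400*1,450),interpolation=cv2.INTER_CUBIC); b=cv2.resize(b,(396,360),interpolation=cv2.INTER_CUBIC)
o=np.zeros((450,796,3),np.uint8); o[:,:400]=a; o[:360,400:]=b
o=cv2.convertScaleAbs(o,alpha=1.5,beta=10)
cv2.imwrite('pics/crop0.png',o)
c=load('top0.png'); print(ray(c,248,189,.197), ray(c,261,223,.192), ray(c,243,228,.09))
E
```

```text
[0.56800312 0.06119091 0.197     ] [0.46828808 0.02443824 0.192     ] [0.46273625 0.08368016 0.09      ]
```

View pics/crop0.png

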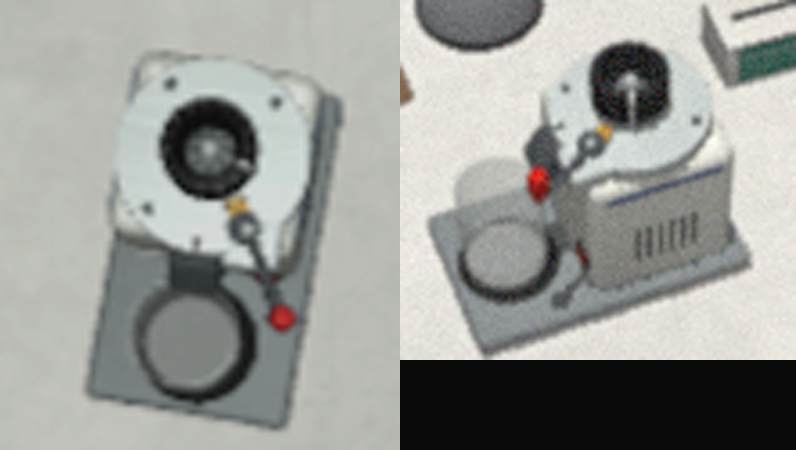

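The crop shows the ring centred at about (210,148), the pin at (243,228), the red knob at (283,318), and the white mark at lower right of the ring. I'll fit the ring silhouette and the knob in both cameras.

```bash
python3 - <<'E'
from h import *
from scipy.optimize import least_squares
T,S=load('top0.png'),load('scene0.png')
def comp(c,mask,u,v,mind=0):
    n,l,st,ce=cv2.connectedComponentsWithStats(mask.astype(np.uint8)); 
    best=[(np.hypot(*(ce[i]-[u,v])),i) for i in range(1,n) if st[i,4]>8]
    i=min(best)[1]; return st[i],ce[i],l==i
obs=[]
for nm,c,(u,v) in(('T',T,(247,189.5)),('S',S,(284,168))):
    g=c['img'].max(2)<70; w=np.zeros_like(g); w[int(v)-16:int(v)+17,int(u)-16:int(u)+17]=1
    m=cv2.morphologyEx((g&w).astype(np.uint8),cv2.MORPH_OPEN,np.ones((3,3)))
    st,ce,l=comp(c,m,u,v); hull=cv2.convexHull(np.argwhere(l)[:,::-1].astype(np.int32)); M=cv2.moments(hull)
    k=np.array([M['m10']/M['m00'],M['m01']/M['m00']]); print(nm,'ring',st,k,M['m00']); obs.append((c,k))
def cyl(c,x,y,r,z0,z1):
    a=np.linspace(0,2*np.pi,48); P=[proj(c,(x+r*np.cos(t),y+r*np.sin(t),z)) for z in(z0,z1) for t in a]
    h=cv2.convexHull(np.array(P,np.float32)); M=cv2.moments(h); return np.array([M['m10']/M['m00'],M['m01']/M['m00']])
for sel in([0],[1],[0,1]):
    r=least_squares(lambda p:np.concatenate([cyl(obs[i][0],*p,.029,.169,.197)-obs[i][1] for i in sel]),[.56,.06],diff_step=1e-3); print('ring',sel,r.x,r.fun)
ob=[]
for nm,c,(u,v) in(('T',T,(261.6,223.6)),('S',S,(258.5,196))):
    im=c['img'].astype(int); m=(im[...,0]-np.maximum(im[...,1],im[...,2]))>50
    st,ce,l=comp(c,m,u,v); print(nm,'knob',st,ce); ob.append((c,ce))
for sel in([0],[1],[0,1]):
    r=least_squares(lambda p:np.concatenate([cyl(ob[i][0],*p,.0085,.164,.192)-ob[i][1] for i in sel]),[.46,.02],diff_step=1e-3); print('knob',sel,r.x,r.fun)
print('pivot',ray(T,205+243/5,160+228/5,.167),'beaker',ray(T,205+196/5,160+343/5,.089))
for p in((133,62),(88,396),(284,428),(343,100)): print('base',ray(T,205+p[0]/5-.5,160+p[1]/5-.5,.015 if p[1]>90 else .1))
print('mark',ray(T,205+248/5,160+165/5,.19))
E
```

```text
T ring [237 180  19  20 288] [246.10754605 189.32679739] 280.5
S ring [273 157  22  24 412] [283.48253968 168.40833333] 420.0
ring [0] [0.56914321 0.06742164] [-5.82131435e-07  1.16211112e-07]
ring [1] [0.56644742 0.06438808] [ 2.55232180e-07 -1.49436269e-06]
ring [0, 1] [0.56788618 0.06617256] [ 0.42666116  0.41442257  0.10026262 -0.66799597]
T knob [259 221   5   5  15] [260.8 223.2]
S knob [256 191   5   9  34] [257.94117647 194.91176471]
knob [0] [0.46886214 0.02539144] [-8.34918978e-07  7.02559674e-07]
knob [1] [0.46926336 0.02872675] [1.01441134e-06 3.96227819e-07]
knob [0, 1] [0.46892553 0.02700544] [-0.55127349 -0.01305352  0.23842304  0.51848582]
pivot [0.52277431 0.04659375 0.167     ] beaker [0.46088249 0.08001389 0.089     ]
base [0.63955546 0.119526   0.1       ]
base [0.43470609 0.15735101 0.015     ]
base [0.41181381 0.02928188 0.015     ]
base [ 0.62934337 -0.01239113  0.015     ]
mark [0.55701078 0.04232653 0.19      ]
```

```bash
python3 - <<'E'
import bench; print([n for n in dir(bench) if n[0]!='_'])
for n in('tips_ahead','TIPS_AHEAD'):
    if hasattr(bench,n): print(n,getattr(bench,n))
s=bench.get_state(); print(s.keys()); R,p=s['ee_rot'],s['eef_pos']
import numpy as np
print(100*R.T@(np.array([.568,.066,.24])-p))
E
```

```text
['MotionError', 'camera', 'get_state', 'job_done', 'tips_ahead']
tips_ahead 0.008
dict_keys(['time', 'joints', 'dq', 'joint_torque', 'eef_pos', 'ee_rot', 'ft_force', 'torque', 'width'])
[-22.20348199  50.00406513  -2.93912411]
```

drive_tool:
  steps:
    - [[0, 0, -5], 0]
    - [[-2, 5, -6], 0]
    - [[-5, 10, -6], 0]
    - [[-7, 15, -6], 0]
    - [[-9, 20, -6], 0]
    - [[-11, 25, -6], 0]
    - [[-13.5, 30, -6], 0]
    - [[-16, 35, -6], 0]
    - [[-18, 40, -6], 0]
    - [[-20, 45, -6], 0]
    - [[-22.2, 50, -6], 0]
    - [[-22.2, 50, -6], 0]
  jaw: 1
  force: 25

```text
time: 1.6
eef_pos: [0.5696, 0.0631, 0.2687]
ee_rot: [[0.386, 0.923, -0.003], [0.923, -0.386, -0.003], [-0.003, -0.002, -1.0]]
ft_force: [-0.7, 0.2, 0.1]
width: 0.0852
```

```bash
cat >> h.py <<'E'
def st(tgt=None):
    s=get_state(); R,p=s['ee_rot'],s['eef_pos']
    print('t',s['time'],'p',p.round(4),'yaw',round(np.degrees(np.arctan2(R[1,0],R[0,0])),2),'tilt',R[:,2].round(4),'j',s['joints'].round(1),'F',s['ft_force'].round(2),'M',s['torque'].round(3),'w',round(s['width'],4))
    if tgt is not None: print('shift cm',(100*R.T@(np.array(tgt)-p)).round(2))
E
python3 -c "
from h import *
st((.568,.066,.179))"
```

```text
t 1.6 p [0.5696 0.0631 0.2687] yaw 67.31 tilt [-0.0029 -0.0026 -1.    ] j [ 6.4 21.8 19.9 88.3 -0.1 29.1] F [-0.74  0.2   0.13] M [0.059 0.05  0.016] w 0.0852
shift cm [ 0.24 -0.24  8.97]
```

drive_tool:
  steps:
    - [[0.24, -0.24, 2], -0.17]
    - [[0.24, -0.24, 4], -0.34]
    - [[0.24, -0.24, 6], -0.5]
    - [[0.24, -0.24, 7.5], -0.5]
    - [[0.24, -0.24, 9], -0.5]
    - [[0.24, -0.24, 9], -0.5]

```text
time: 2.35
eef_pos: [0.5669, 0.0662, 0.1773]
ee_rot: [[-0.103, 0.995, -0.006], [0.995, 0.103, -0.003], [-0.002, -0.006, -1.0]]
ft_force: [-1.2, 0.9, 0.1]
width: 0.0853
```

```bash
python3 -c "
from h import *
st((.568,.066,.179))
c=snap('scene','s1.png');t=snap('top','t1.png')
a=cv2.resize(cv2.imread('pics/s1.png')[120:240,220:340],(400,400),interpolation=2);b=cv2.resize(cv2.imread('pics/t1.png')[150:250,200:300],(400,400),interpolation=2)
cv2.imwrite('pics/c1.png',cv2.convertScaleAbs(np.hstack([a,b]),alpha=1.5,beta=10))"
```

```text
t 2.35 p [0.5669 0.0662 0.1773] yaw 95.91 tilt [-0.0057 -0.0028 -1.    ] j [ 6.7 23.   8.2 75.5 -0.1  0.8] F [-1.19  0.92  0.09] M [-0.044  0.033 -0.004] w 0.0853
shift cm [-0.03  0.1  -0.17]
```

View pics/c1.png

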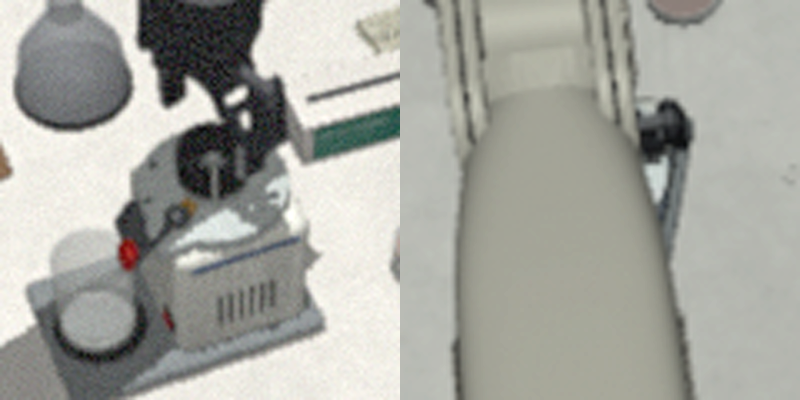

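The fingers straddle the ring: one tip is at about (250,175) in the crop and the other at (172,105). I'll check these against the projected fingertips.

```bash
python3 -c "
from h import *
c=load('s1.png');s=get_state();R,p=s['ee_rot'],s['eef_pos']
f=lambda P:((np.array(proj(c,P))-[220,120])*400/120).round()
for x in(-.0427,.0427):
  for z in (.008,-.005,-.03): print(x,z,f(p+R@[x,0,z]))
print('ring top/bot',f((.568,.066,.197)),f((.568,.066,.169)))"
```

```text
-0.0427 0.008 [247. 202.]
-0.0427 -0.005 [247. 191.]
-0.0427 -0.03 [248. 169.]
0.0427 0.008 [179. 138.]
0.0427 -0.005 [178. 126.]
0.0427 -0.03 [177. 104.]
ring top/bot [212. 147.] [212. 171.]
```

Matches, since the open pads stand back by 13 mm. Close now.

drive_tool:
  steps:
    - [[0, 0, 0], 0]
    - [[0, 0, 0], 0]
    - [[0, 0, 0], 0]
    - [[0, 0, 0], 0]
    - [[0, 0, 0], 0]
    - [[0, 0, 0], 0]
  jaw: 0
  force: 25

```text
time: 3.2
eef_pos: [0.5681, 0.0661, 0.179]
ee_rot: [[-0.103, 0.995, -0.003], [0.995, 0.103, -0.002], [-0.002, -0.003, -1.0]]
ft_force: [-0.8, 0.1, 0.3]
width: 0.0002
```

```bash
python3 -c "
from h import *
st((.568,.066,.178))"
```

```text
t 3.2 p [0.5681 0.0661 0.179 ] yaw 95.92 tilt [-0.0026 -0.0025 -1.    ] j [ 6.7 23.   8.4 75.6 -0.1  0.8] F [-0.77  0.1   0.35] M [ 0.038  0.007 -0.05 ] w 0.0002
shift cm [-0.01 -0.01  0.1 ]
```

```bash
python3 -c "
from h import *
c=snap('scene','s2.png')
a=cv2.resize(cv2.imread('pics/s2.png')[110:230,220:360],(700,600),interpolation=2)
cv2.imwrite('pics/c2.png',cv2.convertScaleAbs(a,alpha=1.6,beta=15))"
```

```text
(no output)
```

View pics/c2.png

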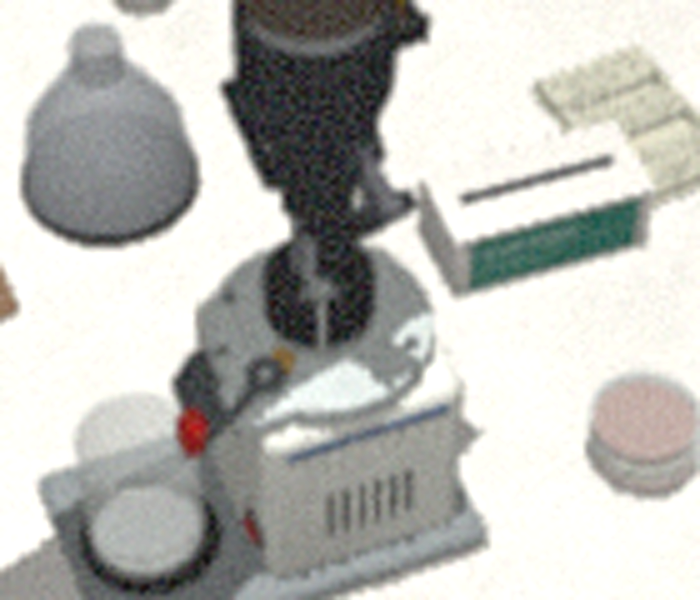

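The fingers closed fully (width 0) and the tips show at about (315,285) in the crop, at the ring's throat. They weren't gripping it, so I'll check the heights.

```bash
python3 -c "
from h import *
c=load('s2.png');s=get_state();R,p=s['ee_rot'],s['eef_pos']
f=lambda P:((np.array(proj(c,P))-[220,110])*5).round()
for z in (.008,0,-.011,-.03,-.065): print('tip',z,f(p+R@[0,0,z]))
print('ring top/bot',f((.568,.066,.197)),f((.568,.066,.169)))
for a in range(0,360,45): print(a,f((.568+.029*np.cos(np.radians(a)),.066+.029*np.sin(np.radians(a)),.197)))
st()"
python3 - <<'E'
import cv2,numpy as np
a=cv2.imread('pics/s2.png')[145:185,265:305]; b=cv2.imread('pics/s1.png')[135:190,262:317];d=cv2.imread('pics/scene0.png')[145:185,265:305]
o=np.hstack([cv2.resize(x,(266,266),interpolation=2) for x in(d,b,a)]); cv2.imwrite('pics/c3.png',cv2.convertScaleAbs(o,alpha=2.5,beta=10))
E
```

```text
tip 0.008 [319. 304.]
tip 0 [318. 294.]
tip -0.011 [318. 279.]
tip -0.03 [318. 254.]
tip -0.065 [317. 205.]
ring top/bot [318. 270.] [319. 307.]
0 [366. 247.]
45 [330. 229.]
90 [288. 235.]
135 [262. 261.]
180 [269. 294.]
225 [305. 312.]
270 [349. 306.]
315 [374. 279.]
t 3.25 p [0.5681 0.0661 0.179 ] yaw 95.92 tilt [-0.0026 -0.0025 -1.    ] j [ 6.7 23.   8.4 75.6 -0.1  0.8] F [-0.59 -0.63  0.16] M [-0.005 -0.023 -0.008] w 0.0001
```

View pics/c3.png

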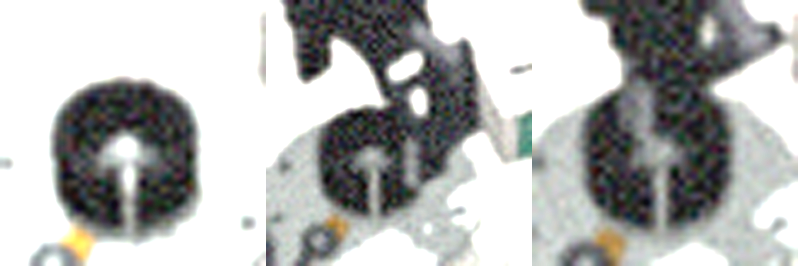

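drive_tool:
  steps:
    - [[0, 0, -3], 0]
    - [[0, 0, -6], 0]
    - [[0, 0, -6], 0]
    - [[0, 0, -6], 0]

```text
time: 3.75
eef_pos: [0.568, 0.0662, 0.2383]
ee_rot: [[-0.103, 0.995, -0.003], [0.995, 0.103, -0.003], [-0.002, -0.004, -1.0]]
ft_force: [-0.7, 0.8, -0.9]
width: 0.0002
```

```bash
python3 -c "
from h import *
snap('scene','s3.png');st()"
```

```text
t 3.8 p [0.5677 0.0662 0.2378] yaw 95.92 tilt [-0.0046 -0.0027 -1.    ] j [ 6.7 21.9 15.5 83.9 -0.1  0.8] F [ 0.09 -0.3   0.32] M [-0.009 -0.005  0.042] w 0.0001
```

drive_tool:
  steps:
    - [[0, 0, 0], 0]
    - [[0, 0, 0], 0]
    - [[0, 0, 0], 0]
    - [[0, 0, 0], 0]
    - [[0, 0, 0], 0]
  jaw: 0.85

```text
time: 4.42
eef_pos: [0.5677, 0.0662, 0.2378]
ee_rot: [[-0.103, 0.995, -0.004], [0.995, 0.103, -0.003], [-0.002, -0.005, -1.0]]
ft_force: [-0.8, -0.4, -0.6]
width: 0.073
```

```bash
python3 -c "
from h import *
snap('scene','s4.png');st()
s=get_state();R,p=s['ee_rot'],s['eef_pos'];w=s['width']
c=load('s4.png')
f=lambda P:((np.array(proj(c,P))-[240,90])*4.4).round()
for x in(-w/2,0,w/2):
  for z in (.008,-.011): print(x,z,f(p+R@[x,0,z]))
a,b=[cv2.resize(cv2.imread('pics/'+n)[90:180,240:330],(396,396),interpolation=2) for n in('s3.png','s4.png')]
cv2.imwrite('pics/c4.png',cv2.convertScaleAbs(np.hstack([a,b]),alpha=2,beta=15))"
```

```text
t 4.475 p [0.5677 0.0662 0.2379] yaw 95.92 tilt [-0.0044 -0.0027 -1.    ] j [ 6.7 21.9 15.5 83.9 -0.1  0.8] F [-0.93  0.44  0.17] M [ 0.031  0.009 -0.014] w 0.0726
-0.03632276119982225 0.008 [231. 324.]
-0.03632276119982225 -0.011 [232. 300.]
0 0.008 [191. 286.]
0 -0.011 [190. 263.]
0.03632276119982225 0.008 [151. 250.]
0.03632276119982225 -0.011 [150. 227.]
```

View pics/c4.png

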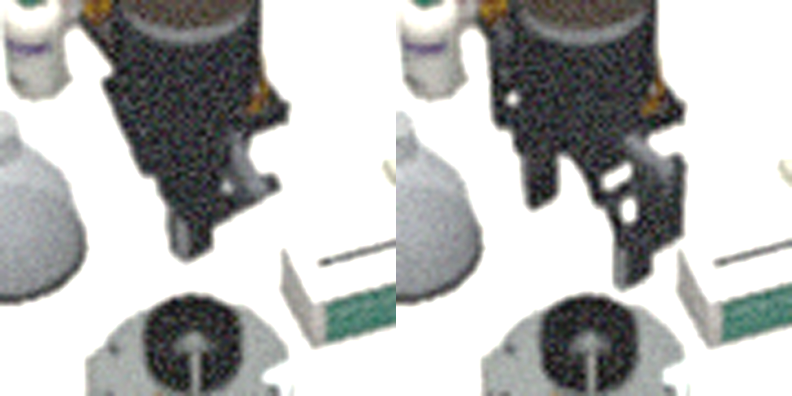

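c4 shows the shut tips at (187,258), where 8 mm ahead should put them at (191,286). Open (73 mm), the right tip is at (232,285) instead of (231,324). So the real tips stand roughly 20 mm higher than tips_ahead says, which explains closing above the ring. I'll descend in stages, with force checks.

drive_tool:
  steps:
    - [[0, 0, 3], 0]
    - [[0, 0, 5.5], 0]
    - [[0, 0, 6.5], 0]
    - [[0, 0, 7.2], 0]
    - [[0, 0, 7.2], 0]
  jaw: 1

```text
time: 5.1
eef_pos: [0.5676, 0.066, 0.1661]
ee_rot: [[-0.103, 0.995, -0.004], [0.995, 0.103, -0.003], [-0.002, -0.004, -1.0]]
ft_force: [0.4, -0.9, -0.9]
width: 0.0853
```

drive_tool:
  steps:
    - [[0, 0, 0], 0]
    - [[0, 0, 0], 0]
    - [[0, 0, 0], 0]
    - [[0, 0, 0], 0]
  jaw: 0

```text
time: 5.6
eef_pos: [0.5682, 0.0673, 0.1676]
ee_rot: [[-0.104, 0.995, -0.002], [0.995, 0.104, -0.0], [0.0, -0.002, -1.0]]
ft_force: [-1.0, 4.4, 5.7]
width: 0.0563
```

```bash
python3 -c "
from h import *
st();snap('scene','s5.png')
a=cv2.resize(cv2.imread('pics/s5.png')[120:210,240:330],(500,500),interpolation=2)
cv2.imwrite('pics/c5.png',cv2.convertScaleAbs(a,alpha=2,beta=15))"
```

```text
t 5.6 p [0.5682 0.0673 0.1676] yaw 95.97 tilt [-1.7e-03 -1.0e-04 -1.0e+00] j [ 6.8 23.2  7.1 73.9  0.   0.8] F [-1.01  4.45  5.66] M [0.967 0.323 0.041] w 0.0563
```

drive_tool:
  steps:
    - [[0, 0, 0], 0]
    - [[0, 0, 0], 0]
    - [[0, 0, 0], 0]
    - [[0.05, 0, 0.5], 0]
    - [[0.05, 0, 1.0], 0]
    - [[0.05, 0, 1.0], 0]
  jaw: 1

```text
time: 6.4
eef_pos: [0.5675, 0.0677, 0.1566]
ee_rot: [[-0.104, 0.995, -0.003], [0.995, 0.104, -0.0], [-0.0, -0.003, -1.0]]
ft_force: [0.1, 0.1, -1.2]
width: 0.0856
```

drive_tool:
  steps:
    - [[0, 0, 0], 0]
    - [[0, 0, 0], 0]
    - [[0, 0, 0], 0]
    - [[0, 0, 0], 0]
  jaw: 0

```text
time: 6.9
eef_pos: [0.5676, 0.0673, 0.1569]
ee_rot: [[-0.104, 0.995, -0.003], [0.995, 0.104, -0.001], [-0.001, -0.003, -1.0]]
ft_force: [-1.5, -2.1, 1.3]
width: 0.0569
```

```bash
python3 -c "
from h import *
st();snap('scene','s5.png')
a=cv2.resize(cv2.imread('pics/s5.png')[120:210,240:330],(500,500),interpolation=2)
cv2.imwrite('pics/c5.png',cv2.convertScaleAbs(a,alpha=2,beta=15))"
```

```text
t 6.9 p [0.5676 0.0673 0.1569] yaw 95.95 tilt [-0.0031 -0.0011 -1.    ] j [ 6.8 23.6  6.  72.6 -0.   0.8] F [-1.48 -2.09  1.34] M [-0.483  0.159 -0.054] w 0.0569
```

View pics/c5.png

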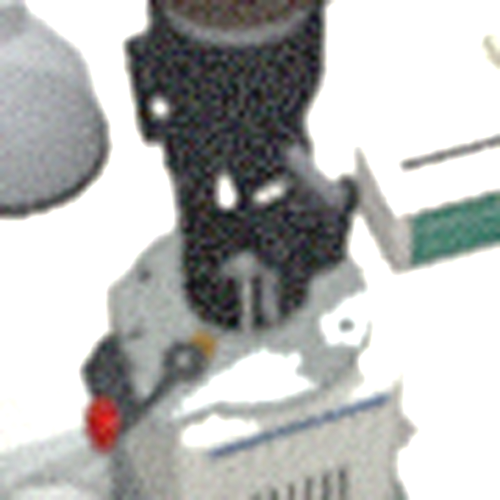

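Gripped: the finger lies along the ring's side and the lever and knob are clear. Now the first 36° clockwise, which is safe because touch is at least 45° away.

drive_tool:
  steps:
    - [[0, 0, 0], 0.12]
    - [[0, 0, 0], 0.24]
    - [[0, 0, 0], 0.36]
    - [[0, 0, 0], 0.48]
    - [[0, 0, 0], 0.61]
    - [[0, 0, 0], 0.61]

```text
time: 7.7
eef_pos: [0.5678, 0.0685, 0.157]
ee_rot: [[0.483, 0.876, -0.003], [0.876, -0.483, 0.001], [-0.0, -0.003, -1.0]]
ft_force: [0.7, 3.4, 0.2]
width: 0.0569
```

```bash
python3 -c "
from h import *
st()"
```

```text
t 7.7 p [0.5678 0.0685 0.157 ] yaw 61.13 tilt [-0.0026  0.0012 -1.    ] j [ 6.8 23.6  6.  72.6  0.1 35.7] F [0.68 3.44 0.21] M [ 0.609 -0.059  0.019] w 0.0569
```

drive_tool:
  steps:
    - [[0, 0, 0], 0.1]
    - [[0, 0, 0], 0.1]

```text
time: 7.95
eef_pos: [0.5679, 0.0688, 0.1569]
ee_rot: [[0.566, 0.825, -0.002], [0.825, -0.566, 0.002], [-0.0, -0.003, -1.0]]
ft_force: [0.5, 1.1, 0.9]
width: 0.057
```

```bash
sed -i 's/^def st(/def sm():\n    s=get_state();R=s["ee_rot"];print(round(np.degrees(np.arctan2(R[1,0],R[0,0])),2),"Mz",round(s["torque"][2],3),"F",s["ft_force"].round(1),"tau6",round(s["joint_torque"][5],3),"j6",round(s["joints"][5],2),s["time"])\ndef st(/' h.py; python3 -c "
from h import *
sm()"
```

```text
55.55 Mz -0.103 F [0.5 1.1 0.9] tau6 0.094 j6 41.29 7.95
```

drive_tool:
  steps:
    - [[0, 0, 0], 0.03]
    - [[0, 0, 0], 0.03]

```text
time: 8.2
eef_pos: [0.5679, 0.0688, 0.1569]
ee_rot: [[0.59, 0.808, -0.002], [0.808, -0.59, 0.002], [0.0, -0.003, -1.0]]
ft_force: [-0.5, 1.7, 0.2]
width: 0.057
```

```bash
python3 -c "
from h import *
sm()"
```

```text
53.87 Mz -0.122 F [-0.5  1.7  0.2] tau6 -0.112 j6 42.97 8.2
```

Past a click peak and being pulled on, which fits the start sitting in a notch. The next candidate notch is yaw 48, so I'll go to about 44.

drive_tool:
  steps:
    - [[0, 0, 0], 0.1]
    - [[0, 0, 0], 0.17]
    - [[0, 0, 0], 0.17]

```text
time: 8.57
eef_pos: [0.5682, 0.0691, 0.1569]
ee_rot: [[0.716, 0.698, -0.002], [0.698, -0.716, 0.002], [0.0, -0.003, -1.0]]
ft_force: [1.3, 1.9, 0.2]
width: 0.0571
```

```bash
python3 -c "
from h import *
sm()"
```

```text
44.23 Mz 0.059 F [1.3 1.9 0.2] tau6 0.219 j6 52.61 8.575
```

drive_tool:
  steps:
    - [[0, 0, 0], 0.05]
    - [[0, 0, 0], 0.05]

```text
time: 8.82
eef_pos: [0.5682, 0.0692, 0.1569]
ee_rot: [[0.749, 0.662, -0.002], [0.662, -0.749, 0.002], [0.0, -0.003, -1.0]]
ft_force: [1.2, 2.1, -0.3]
width: 0.0571
```

```bash
python3 -c "
from h import *
sm()"
```

```text
41.48 Mz 0.029 F [ 1.2  2.1 -0.3] tau6 0.136 j6 55.37 8.825
```

drive_tool:
  steps:
    - [[0, 0, 0], 0.07]
    - [[0, 0, 0], 0.14]
    - [[0, 0, 0], 0.14]

```text
time: 9.2
eef_pos: [0.5685, 0.0693, 0.157]
ee_rot: [[0.833, 0.553, -0.001], [0.553, -0.833, 0.003], [0.0, -0.003, -1.0]]
ft_force: [1.8, 1.6, -1.1]
width: 0.0568
```

```bash
python3 -c "
from h import *
sm()"
```

```text
33.57 Mz -0.095 F [ 1.8  1.6 -1.1] tau6 0.06 j6 63.29 9.2
```

Past the peak and pulling on (the notch at 48 wasn't touch). The next notch is about 24, so go to about 20 in two moves.

drive_tool:
  steps:
    - [[0, 0, 0], 0.09]
    - [[0, 0, 0], 0.17]
    - [[0, 0, 0], 0.17]

```text
time: 9.57
eef_pos: [0.5688, 0.0695, 0.157]
ee_rot: [[0.914, 0.406, -0.001], [0.406, -0.914, 0.003], [0.001, -0.003, -1.0]]
ft_force: [2.9, 1.7, -0.1]
width: 0.0568
```

```bash
python3 -c "
from h import *
sm()"
```

```text
23.98 Mz -0.003 F [ 2.9  1.7 -0.1] tau6 0.15 j6 72.88 9.575
```

drive_tool:
  steps:
    - [[0, 0, 0], 0.09]
    - [[0, 0, 0], 0.09]

```text
time: 9.82
eef_pos: [0.569, 0.0696, 0.157]
ee_rot: [[0.946, 0.326, -0.001], [0.326, -0.946, 0.003], [0.001, -0.003, -1.0]]
ft_force: [1.3, 2.1, -0.7]
width: 0.0569
```

```bash
python3 -c "
from h import *
sm();sm()"
```

```text
19.0 Mz 0.087 F [ 1.3  2.1 -0.7] tau6 0.235 j6 77.86 9.825
19.0 Mz 0.087 F [ 1.3  2.1 -0.7] tau6 0.235 j6 77.86 9.825
```

drive_tool:
  steps:
    - [[0, 0, 0], 0.07]
    - [[0, 0, 0], 0.07]

```text
time: 10.07
eef_pos: [0.5691, 0.0697, 0.157]
ee_rot: [[0.965, 0.261, -0.0], [0.261, -0.965, 0.004], [0.001, -0.004, -1.0]]
ft_force: [2.1, 1.3, -0.7]
width: 0.0572
```

```bash
python3 -c "
from h import *
sm()"
```

```text
15.16 Mz 0.026 F [ 2.1  1.3 -0.7] tau6 0.134 j6 81.71 10.075
```

drive_tool:
  steps:
    - [[0, 0, 0], 0.05]
    - [[0, 0, 0], 0.1]
    - [[0, 0, 0], 0.1]

```text
time: 10.45
eef_pos: [0.5693, 0.0697, 0.1569]
ee_rot: [[0.986, 0.166, 0.0], [0.166, -0.986, 0.004], [0.001, -0.004, -1.0]]
ft_force: [1.0, 2.1, -0.9]
width: 0.057
```

```bash
python3 -c "
from h import *
sm()"
```

```text
9.56 Mz -0.058 F [ 1.   2.1 -0.9] tau6 0.038 j6 87.3 10.45
```

Past the next peak. The notch after it is near yaw 0: move there, then 4° beyond.

drive_tool:
  steps:
    - [[0, 0, 0], 0.08]
    - [[0, 0, 0], 0.16]
    - [[0, 0, 0], 0.16]

```text
time: 10.82
eef_pos: [0.5696, 0.0697, 0.157]
ee_rot: [[1.0, 0.01, 0.001], [0.01, -1.0, 0.004], [0.001, -0.004, -1.0]]
ft_force: [3.2, 2.0, -0.9]
width: 0.057
```

```bash
python3 -c "
from h import *
sm()"
```

```text
0.55 Mz -0.011 F [ 3.2  2.  -0.9] tau6 0.145 j6 96.31 10.825
```

drive_tool:
  steps:
    - [[0, 0, 0], 0.09]
    - [[0, 0, 0], 0.09]

```text
time: 11.08
eef_pos: [0.5699, 0.0698, 0.157]
ee_rot: [[0.997, -0.077, 0.001], [-0.077, -0.997, 0.004], [0.001, -0.004, -1.0]]
ft_force: [3.5, 2.5, -1.2]
width: 0.0568
```

```bash
python3 -c "
from h import *
sm()"
```

```text
-4.4 Mz 0.412 F [ 3.5  2.5 -1.2] tau6 0.55 j6 101.27 11.075
```

Touch found: 0.41 N·m at 4.4° past the notch, against 0.06–0.09 at the earlier notches. Now back off to yaw +72, i.e. 76.4° or 1.333 rad counter-clockwise.

drive_tool:
  steps:
    - [[0, 0, 0], -0.08]
    - [[0, 0, 0], -0.2]
    - [[0, 0, 0], -0.35]
    - [[0, 0, 0], -0.5]
    - [[0, 0, 0], -0.65]
    - [[0, 0, 0], -0.8]
    - [[0, 0, 0], -0.95]
    - [[0, 0, 0], -1.1]
    - [[0, 0, 0], -1.22]
    - [[0, 0, 0], -1.33]
    - [[0, 0, 0], -1.33]
    - [[0, 0, 0], -1.33]

```text
time: 12.58
eef_pos: [0.5677, 0.0683, 0.1569]
ee_rot: [[0.314, 0.95, -0.003], [0.95, -0.314, 0.001], [0.0, -0.003, -1.0]]
ft_force: [-4.6, -2.7, 4.0]
width: 0.0568
```

```bash
python3 -c "
from h import *
sm()"
```

```text
71.73 Mz 0.042 F [-4.6 -2.7  4. ] tau6 0.009 j6 25.09 12.575
```

Torque is about 0 in the notch at yaw 71.7. Release, lift and look.

drive_tool:
  steps:
    - [[0, 0, 0], 0]
    - [[0, 0, 0], 0]
    - [[0, 0, 0], 0]
    - [[0, 0, -2], 0]
    - [[0, 0, -5], 0]
    - [[0, 0, -9], 0]
    - [[0, 0, -10], 0.15]
    - [[0, 0, -10], 0.3]
  jaw: 1

```text
time: 13.58
eef_pos: [0.5691, 0.0684, 0.2586]
ee_rot: [[0.584, 0.812, 0.001], [0.812, -0.584, 0.002], [0.002, -0.0, -1.0]]
ft_force: [0.2, -0.4, -0.7]
width: 0.0855
```

```bash
python3 -c "
from h import *
st((.466,-.012,.255));c=snap('scene','s6.png')
a,b=[cv2.resize(cv2.imread('pics/'+n)[145:215,245:315],(396,396),interpolation=2) for n in('scene0.png','s6.png')]
cv2.imwrite('pics/c6.png',cv2.convertScaleAbs(np.hstack([a,b]),alpha=1.8,beta=15))
print([((np.array(proj(c,(.568+.029*np.cos(np.radians(d)),.066+.029*np.sin(np.radians(d)),.197)))-[245,145])*396/70).round() for d in range(180,300,12)])"
```

```text
t 13.575 p [0.5691 0.0684 0.2586] yaw 54.26 tilt [ 7.0e-04  1.6e-03 -1.0e+00] j [ 6.8 21.6 18.2 86.5  0.1 42.6] F [ 0.21 -0.43 -0.7 ] M [-0.     0.009  0.008] w 0.0855
shift cm [-12.55  -3.67   0.34]
[array([163., 134.]), array([172., 142.]), array([182., 149.]), array([194., 153.]), array([207., 156.]), array([221., 157.]), array([235., 155.]), array([248., 151.]), array([259., 146.]), array([269., 138.])]
```

View pics/c6.png

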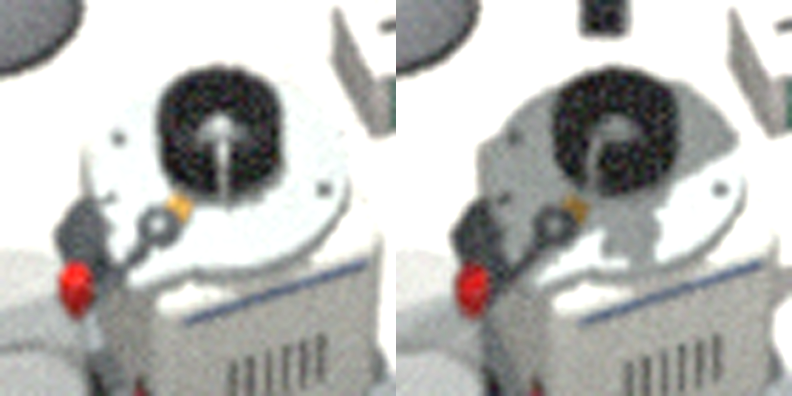

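The white mark moved from about 240° to 221°, so the net change is about one notch clockwise: 4 in, 3 back, with no slip. Now shut the gripper, turn to yaw 0, and go to the knob's −y side.

drive_tool:
  steps:
    - [[-2.5, -0.8, 0], 0.16]
    - [[-5, -1.5, 0], 0.32]
    - [[-7.5, -2.2, 0], 0.48]
    - [[-10, -3, 0], 0.64]
    - [[-12.5, -3.7, 0], 0.8]
    - [[-12.5, -3.7, 0], 0.95]
    - [[-12.5, -3.7, 0], 0.95]
  jaw: 0

```text
time: 14.5
eef_pos: [0.4653, -0.0113, 0.2579]
ee_rot: [[1.0, -0.003, -0.0], [-0.003, -1.0, 0.001], [-0.0, -0.001, -1.0]]
ft_force: [0.6, -0.4, 0.1]
width: 0.0
```

```bash
python3 -c "
from h import *
st((.466,-.012,.159))"
```

```text
t 14.5 p [ 0.4653 -0.0113  0.2579] yaw -0.17 tilt [-4.0e-04  1.5e-03 -1.0e+00] j [-1.4  8.9  1.2 82.3  0.1 88.7] F [ 0.63 -0.43  0.06] M [ 0.001 -0.007 -0.022] w 0.0
shift cm [0.07 0.09 9.89]
```

drive_tool:
  steps:
    - [[0, 0.2, 5], 0]
    - [[0, 0.2, 8], 0]
    - [[0, 0.2, 9.7], 0]
    - [[0, 0.2, 9.7], 0]
    - [[0, -0.8, 9.7], 0]
    - [[0, -1.6, 9.7], 0]
    - [[0, -2.2, 9.7], 0]
    - [[0, -2.8, 9.7], 0]
    - [[0, -3.2, 9.7], 0]
    - [[0, -3.6, 9.7], 0]
    - [[0, -4, 9.7], 0]
    - [[0, -4, 9.7], 0]

```text
time: 16.0
eef_pos: [0.4657, 0.0294, 0.1609]
ee_rot: [[1.0, -0.003, 0.0], [-0.003, -1.0, 0.002], [0.0, -0.002, -1.0]]
ft_force: [-1.6, -1.2, 0.4]
width: 0.0003
```

```bash
python3 -c "
from h import *
st()"
```

```text
t 16.0 p [0.4657 0.0294 0.1609] yaw -0.15 tilt [ 1.0e-04  2.2e-03 -1.0e+00] j [  3.5  11.7 -10.1  68.2   0.1  93.7] F [-1.64 -1.2   0.38] M [-0.147  0.106  0.013] w 0.0003
```

Pushing with about 2 N. Continue in small steps until the stop.

drive_tool:
  steps:
    - [[0, -0.3, 0], 0]
    - [[0, -0.6, 0], 0]
    - [[0, -0.8, 0], 0]
    - [[0, -0.8, 0], 0]

```text
time: 16.5
eef_pos: [0.4657, 0.0376, 0.1609]
ee_rot: [[1.0, -0.002, 0.0], [-0.002, -1.0, 0.002], [-0.0, -0.002, -1.0]]
ft_force: [-1.4, -2.4, 0.1]
width: -0.0
```

drive_tool:
  steps:
    - [[0, -0.2, 0], 0]
    - [[0, -0.2, 0], 0]

```text
time: 16.75
eef_pos: [0.4656, 0.0379, 0.1609]
ee_rot: [[1.0, -0.003, -0.0], [-0.003, -1.0, -0.002], [-0.0, 0.002, -1.0]]
ft_force: [-2.1, -7.6, 0.3]
width: -0.0002
```

drive_tool:
  steps:
    - [[0, -0.2, 0], 0]
    - [[0, -0.2, 0], 0]

```text
time: 17.0
eef_pos: [0.4656, 0.0379, 0.1609]
ee_rot: [[1.0, -0.005, -0.0], [-0.005, -1.0, -0.006], [0.0, 0.006, -1.0]]
ft_force: [-2.4, -8.1, 1.4]
width: 0.0002
```

It stuck at y = 0.0379 with 8 N, so this is the stop. Retract and look.

drive_tool:
  steps:
    - [[0, 0.6, 0], 0]
    - [[0, 2, 0], 0]
    - [[0, 4, 0], 0]
    - [[0, 4.5, -4], 0]
    - [[0, 6, -9], 0]
    - [[0, 10, -12], 0]
    - [[0, 15, -12], 0]
    - [[0, 20, -12], 0]
    - [[0, 20, -12], 0]

```text
time: 18.12
eef_pos: [0.4646, -0.1647, 0.282]
ee_rot: [[1.0, -0.01, 0.001], [-0.01, -1.0, -0.006], [0.001, 0.006, -1.0]]
ft_force: [-0.1, 0.7, 0.8]
width: -0.0001
```

```bash
python3 -c "
from h import *
st();c=snap('scene','s7.png');t=snap('top','t7.png')
a=cv2.resize(cv2.imread('pics/s7.png')[145:245,220:320],(396,396),interpolation=2)
b=cv2.resize(cv2.imread('pics/t7.png')[160:250,205:295],(396,396),interpolation=2)
cv2.imwrite('pics/c7.png',cv2.convertScaleAbs(np.hstack([a,b]),alpha=1.6,beta=15))
im=t['img'].astype(int);m=((im[...,0]-np.maximum(im[...,1],im[...,2]))>50);m[:215]=0;m[235:]=0;m[:,:235]=0;m[:,275:]=0
v,u=np.nonzero(m);k=ray(t,u.mean(),v.mean(),.18);print('knob',k,len(u))
for P in((.5213,.0441),):print('lever angle moved deg',np.degrees(np.arctan2(.0254-P[1],.4689-P[0])-np.arctan2(k[1]-P[1],k[0]-P[0]))%360)
"
```

```text
t 18.125 p [ 0.4646 -0.1647  0.282 ] yaw -0.59 tilt [ 8.0e-04 -6.1e-03 -1.0e+00] j [-19.3  11.8   8.2  86.3  -0.3  71.3] F [-0.08  0.68  0.79] M [0.071 0.067 0.025] w -0.0001
knob [0.46616683 0.05536122 0.18      ] 16
lever angle moved deg 31.18411619106439
```

View pics/c7.png

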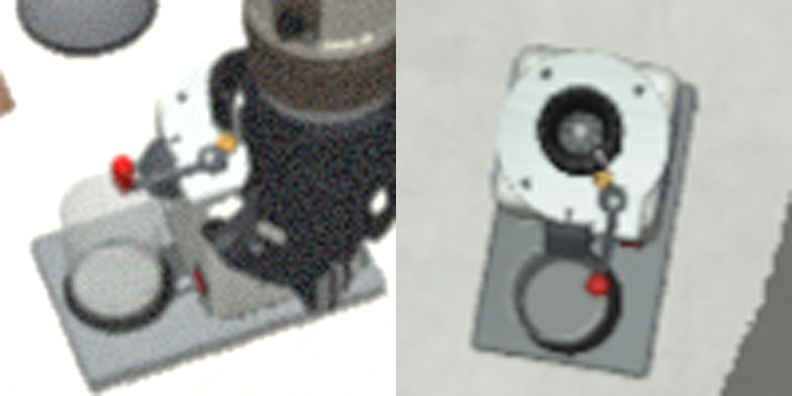

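The knob now sits over the beaker's edge, and ring, beaker and hopper are undisturbed. The measured swing is about 31°, where 34° is expected; I'll check it with both cameras.

```bash
python3 - <<'E'
from h import *
from scipy.optimize import least_squares
def cyl(c,x,y,r=.0085,z0=.164,z1=.192):
    a=np.linspace(0,2*np.pi,48); P=[proj(c,(x+r*np.cos(t),y+r*np.sin(t),z)) for z in(z0,z1) for t in a]
    M=cv2.moments(cv2.convexHull(np.array(P,np.float32))); return np.array([M['m10']/M['m00'],M['m01']/M['m00']])
for names,win in((('top0.png','scene0.png'),((261,223),(258,195))),(('t7.png','s7.png'),((251,225),(251,188)))):
    ob=[]
    for n,(u,v) in zip(names,win):
        c=load(n); im=c['img'].astype(float)[v-8:v+9,u-8:u+9]; w=np.clip(im[...,0]-np.maximum(im[...,1],im[...,2])-20,0,None)
        yy,xx=np.mgrid[v-8:v+9,u-8:u+9]; ob.append((c,np.array([(w*xx).sum(),(w*yy).sum()])/w.sum()))
    for sel in([0],[1],[0,1]):
        r=least_squares(lambda p:np.concatenate([cyl(ob[i][0],*p)-ob[i][1] for i in sel]),[.46,.04],diff_step=1e-3).x
        print(names[0],sel,r.round(4),'ang',np.degrees(np.arctan2(r[1]-.0441,r[0]-.5213)).round(1)%360)
E
```

```text
top0.png [0] [0.4692 0.025 ] ang 200.1
top0.png [1] [0.4694 0.0296] ang 195.7
top0.png [0, 1] [0.4691 0.0272] ang 197.9
t7.png [0] [0.4663 0.0556] ang 168.2
t7.png [1] [0.4663 0.06  ] ang 163.9
t7.png [0, 1] [0.4661 0.0577] ang 166.2
```

The two-camera swing is 31–32°. The lever may not have started at exactly 0, but I'll push again, more firmly, to confirm it's on the stop.

drive_tool:
  steps:
    - [[0, -6, 0], 0]
    - [[0, -12, 0], 0]
    - [[0, -16, 3], 0]
    - [[0, -16, 8], 0]
    - [[0, -16, 12.1], 0]
    - [[0, -16, 12.1], 0]
    - [[0, -18, 12.1], 0]
    - [[0, -19.3, 12.1], 0]
    - [[0, -20, 12.1], 0]
    - [[0, -20, 12.1], 0]

```text
time: 19.48
eef_pos: [0.4667, 0.0374, 0.1611]
ee_rot: [[1.0, -0.006, 0.003], [-0.006, -1.0, -0.006], [0.003, 0.006, -1.0]]
ft_force: [-0.2, -1.5, 2.8]
width: -0.0001
```

drive_tool:
  steps:
    - [[0, -0.2, 0], 0]
    - [[0, -0.3, 0], 0]
    - [[0, -0.4, 0], 0]
    - [[0, -0.4, 0], 0]

```text
time: 19.98
eef_pos: [0.4668, 0.0379, 0.1612]
ee_rot: [[1.0, -0.009, 0.003], [-0.009, -1.0, -0.013], [0.003, 0.013, -1.0]]
ft_force: [-0.0, -10.5, 2.1]
width: 0.0003
```

```bash
python3 -c "
from h import *
st()"
```

```text
t 19.975 p [0.4668 0.0379 0.1612] yaw -0.49 tilt [ 0.0027 -0.0127 -0.9999] j [ 5.2 11.8 -9.9 68.2 -0.7 95.6] F [ -0.04 -10.55   2.15] M [-2.161 -0.012 -0.038] w 0.0003
```

Same position (y = 0.0379) at 10.5 N: a hard stop, since the lever itself needs only about 3 N. Retract, check and hand in.

drive_tool:
  steps:
    - [[0, 0.6, 0], 0]
    - [[0, 2, 0], 0]
    - [[0, 4, 0], 0]
    - [[0, 4.5, -4], 0]
    - [[0, 6, -9], 0]
    - [[0, 10, -12], 0]
    - [[0, 15, -12], 0]
    - [[0, 20, -12], 0]
    - [[0, 25, -12], 0]
    - [[0, 25, -12], 0]

```text
time: 21.22
eef_pos: [0.4636, -0.2138, 0.2837]
ee_rot: [[1.0, -0.014, 0.002], [-0.014, -1.0, -0.012], [0.002, 0.012, -1.0]]
ft_force: [-1.2, 0.7, -0.0]
width: 0.0004
```

```bash
python3 -c "
from h import *
st();c=snap('scene','s8.png');t=snap('top','t8.png')
a=cv2.resize(cv2.imread('pics/s8.png')[145:245,220:320],(396,396),interpolation=2)
b=cv2.resize(cv2.imread('pics/t8.png')[140:300,90:410],(396,198),interpolation=2)
b=np.vstack([b,cv2.resize(cv2.imread('pics/t8.png')[160:240,205:285],(396,396),interpolation=2)[:198]])
cv2.imwrite('pics/c8.png',cv2.convertScaleAbs(np.hstack([a,b]),alpha=1.6,beta=15))"
```

```text
t 21.225 p [ 0.4636 -0.2138  0.2837] yaw -0.81 tilt [ 0.0021 -0.0122 -0.9999] j [-24.4  13.6  10.8  86.8  -0.6  66.4] F [-1.2   0.71 -0.04] M [ 0.024  0.051 -0.019] w 0.0004
```

View pics/c8.png

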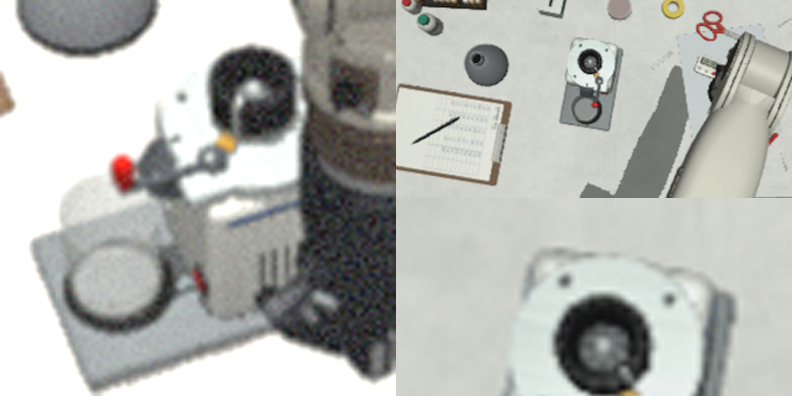

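The lever is locked over (knob at (122,168)), the ring's mark sits next to the brass shoe, and the beaker and hopper are in place. The robot is clear of everything.

```bash
python3 -c "
from h import *
print(job_done())"
```

```text
the job is handed in; nothing more can be done
None
```

The grind is set and locked, and the job is handed in at about 21 s of the 64 s allowed.

- **Ring to touch:** I turned the ring clockwise through four clicks. The torque rose to 0.41 N·m about 4–5° past the fourth notch, against 0.09 N·m or less past the earlier notches. I stopped there, under the 0.7 N·m limit.
- **Backing off:** I turned it back three clicks, to 72° from touch, where the torque was about zero, and let go. The white mark then showed about 20° net clockwise of its start, where 24° is expected. That is the right notch within measuring error, so the grip did not slip.
- **Clamp lever:** I pushed the red knob until it stopped dead. A second, firmer push with 10.5 N ended at the same place; the lever itself needs only about 3 N.
- **Surroundings:** The last pictures showed the beaker and hopper where they were. The arm partly hid the timer and marker, but it never went near them.

**Checks that disagreed:**
- The cameras put the lever's swing at 31–32°, where 34° is expected for a full swing from fully open. The hard stop on both pushes is my reason to think it is locked.
- The fingertips looked about 20 mm higher than the stated `tips_ahead`, so the first grasp closed just above the ring and touched nothing. I then went lower, checking the forces.

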